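# Load a flanged cartridge barrel into the filling stand

## Task

Load the empty white cartridge barrel into the filling stand: stand it upright on the plywood base in front of the slotted plate, then slide it sideways into the slot with its foot flange under the plate, fully home, until the spring keeper has snapped out again behind it, and let go. The plate has just been re-clamped and sits up to a couple of centimetres off its usual place, so feel for the slot and go gently (never press the barrel against the plate with more than 20 N), and leave the other things where they are.

Things in the scene. Friction and masses are not known exactly. Their poses are not given: they have to be found in the camera images.
- barrel_centre (a point): Centre of the loose white cartridge barrel (about 0.12 kg), on its axis, 50 mm above its underside; z: its axis, up. It stands on a round foot flange, 54 mm across, 6 mm thick; above it a plain tube 36 mm across up to 79 mm over the underside (grip it 45 mm or more over the underside), then a cone and thin nozzle with a dark ring, up to 98 mm.
- stand: Filling stand, fixed: a plywood board 240 (x) x 200 (y) x 12 mm with a bare metal slotted plate clamped on it. Origin: centre of the board's underside, at table height; x: along the slot towards its closed end, y: to the left of that, z up. The board's top is at z = 12 mm; its front part, x = -120 mm to -5 mm, is always free for setting the barrel down.
- slot_usual (a point): Point fixed to the board (not the plate), on its top: where the barrel's axis is when home if the plate is in its middle place, 60 mm along x from the board's centre; axes as the stand's. The plate, and so the slot and true home, is clamped anywhere up to 18 mm from it in x and up to 15 mm in y, not turned. This offset is not reported: feel it, or see it.
- mouth_usual (a point): Point on the board's top, below the middle of the plate's front edge if it is in its middle place, 45 mm before slot_usual. Plate: 75 (x) x 96 (y) x 8 mm, underside 8 mm over the board (flange: 6 mm), side rails 68 mm apart below. Smooth, slippery faces. Slot 39 mm wide; its mouth flares at 45 degrees to 59 mm over the first 10 mm. Screws and keeper reach 27 mm over the board.
- keeper (a joint): Travel (m) of the spring keeper: a 10 mm round pin with a black button in the slot's left (+y) side, 15 mm before the barrel axis's true home. 0: out, 6.5 mm into the slot. The passing barrel pushes it back 3 to 6 mm (spring 2 to 6 N; a push of some 2 to 6 N along the slot), and it snaps back to about 0 behind the barrel, which is then home against the slot's end.
- telltale (a joint): Travel (m) of the tell-tale, a thin steel rod through the slot's end wall, on the slot's middle line. 0: its tip stands 8 mm into the slot. The barrel pushes it back as it comes home, so that it shows behind the plate: 0.008 with the barrel against the end wall, 0.004 or more with the barrel resting behind the keeper. Its spring gives 0.5 to 1 N.
- tape_masking: Bystander: roll of masking tape lying flat, 104 mm across, 25 mm high; origin at its underside. Leave it.
- mix_cup_b: Bystander: empty white mixing cup, 69 mm across, 70 mm high; origin at its underside. Leave it.
- cell_small_5: Bystander: small many-sided plywood cell, 80 x 74 x 71 mm; origin at its underside. Leave it.
Mind the look-alikes: they are no part of the job. What is shaped like the part that bears barrel_centre but green or red is not meant.

How it is judged:
By the outcome, as a careful person would: the job done as asked, in the order asked, and still so for the second after the job is handed in, with the robot touching nothing.
It also fails if it takes over 64 s, if anything falls off the work surface, if the arm or the gripper's body presses on something with over 40 N, if the wrist force passes 120 N, or if a joint passes its speed limit or range.

## Robot

A 7-joint arm with a two-finger parallel gripper is mounted at the origin on a cart in front of the work surface, level with it; the furniture and walls round the work are solid. World frame = base frame: x ahead of the robot, y to its left, z up, the work surface at z = 0. Lengths are in m, angles in rad, forces in N, time in s.
With the tool pointing down it reaches from about 0.425 to 0.925 m from the base axis. Payload 6.8 kg.
Tool frame: the origin (TCP) lies at the very end of the fingers, on their centre line; the grasp point (between the pads) lies 19 mm behind it; z points along the fingers, y is the direction in which the jaws open and shut (so a half turn about z gives the same grasp; the last joint's range is limited). The gripper opens to 88 mm and grips with 3 to 60 N. Pads are 20 mm wide; open, the fingers measure 115 mm over their backs; the gripper's body (75 mm by 178 mm) begins 61 mm behind the grasp point.
Start: joints at [-1.229, 0.477, 0.022, 1.555, -0.011, 1.109, -0.083], TCP at [0.293, 0.608, 0.223] pointing down, gripper open.
Joint ranges: [-2.96, 2.96], [-0.34, 2.1], [-1.41, 1.46], [0.24, 2.44], [-1.37, 4.51], [0.17, 1.92], [-2.96, 2.96]. Speed limits (rad/s): [2.39, 2.39, 3.14, 3.14, 3.14, 3.14, 3.14].

## Interface

Orientations are given as [roll, pitch, yaw] about the fixed x, y, z axes, in that order (R = Rz(yaw) Ry(pitch) Rx(roll)).
In Python, from workcell import r gives the robot as it stands. The module is installed in compiled form; this text tells all that it offers.
- The arm moves only by the shell command python3 -m jog 'ROWS' [FORCE]. ROWS is a JSON object of lists of equal length, an entry for each row: "jaw": the closure, from 0 (fully open) to 1 (shut); "linear": the shift along the tool's x, y, z in m, a list of three; "twist": the turn about the tool's z in rad. In form: {"jaw": [jaw, ...], "linear": [[dx, dy, dz], ...], "twist": [twist, ...]}. A call has exactly 5 rows; each row shifts and turns the commanded pose from where the row before left it, along the tool's axes as they then stand; what a row does not reach is not made up. A row lasts 1/12 s, in which the tool goes at most 41.7 mm and 7.16 degrees, less where a joint would pass 70% of its speed; a pose out of reach is approached as far as the arm can. A call with a gripper value outside its range is refused whole. The fingers move at their own pace and stop on an object; FORCE is the grip in N (left out, the last holds). Time passes only in rows, so rows that do not move let the fingers close, or fill a call up. It gives the time, the measured TCP pose, the force and the opening at its end, in the units of the state.
- r.sense(): the state, without advancing time (a new reading comes with each control period).
- r.capture(name): name is "scene" or "top" or "wrist"; returns a dict with "pixels" (420x560x3 uint8, blue, green, red), "z_map" (420x560 float32, m along the optical axis (not along the pixel's ray), 0 where there is no reading), "fx", "fy", "cx", "cy" (pixels), "R" (3x3) and "t" (3): a world point X has camera coordinates R X + t. Camera axes: x right, y down, z forward; pixel columns grow to the right and rows downward; lengths in m; the calibration is good to about 2 mm. A picture is of the moment at which its call begins.
- r.job_done(): hands the job in, once; it reports no verdict.
The state is a dict: "time": time; "joints": joint angles; "qd": joint speeds; "tau": joint torques, N m; "tool_pos": TCP position; "orientation": TCP orientation; "contact_force": force on the tool from outside, world axes, zero at the start; "torque": the same for the moment, N m; "finger_gap": opening from 0.0 (shut) to 1.0 (fully open).
Only numpy, scipy, OpenCV 4.12 (cv2) and the standard library are available. Lean on these libraries where they do the work, as an engineer would, in place of code of your own. Each camera call takes 0.05 s, during which the arm holds its last target. There are 200 camera calls.

## Working session

There is one attempt and no reset: what is moved stays moved. The work goes in short steps, Python scripts to look and compute and a shell command to move; the robot and the scene stay as the last step left them, time stands still between calls to the robot, and variables do not carry over. Pictures are saved under pics/ and viewed, about 8 in all and at most 12, crops included, and the job is handed in when it is done.

```bash
mkdir -p pics
cat > h.py <<'E'
import numpy as np, cv2
from workcell import r
def cap(n,f):
    c=r.capture(n); cv2.imwrite(f'pics/{f}.png',c['pixels']); np.savez(f'pics/{f}.npz',**c); return c
def pt(c,u,v,z=None):
    if z is None:
        w=c['z_map'][int(v)-1:int(v)+2,int(u)-1:int(u)+2]; z=np.median(w[w>0])
    p=np.array([(u-c['cx'])/c['fx'],(v-c['cy'])/c['fy'],1])*z
    return c['R'].T@(p-c['t'])
def onplane(c,u,v,h):
    d=c['R'].T@np.array([(u-c['cx'])/c['fx'],(v-c['cy'])/c['fy'],1]); o=-c['R'].T@c['t']
    return o+d*(h-o[2])/d[2]
E
python3 - <<'E'
from h import *
print(r.sense())
a=cap('scene','s1');b=cap('top','t1')
for c in(a,b): print(c['R'],c['t'],c['fx'],c['cx'],c['cy'])
E
```

```text
{'time': 0.0, 'joints': array([-1.22909013,  0.47775709,  0.02236331,  1.556425  , -0.01145151,
        1.1092996 , -0.08310869]), 'qd': array([-0.0010018 , -0.0001646 , -0.00019616,  0.00034667, -0.00177137,
       -0.00063002,  0.00094999]), 'tau': array([-1.46458347e-03, -5.82858074e+01,  1.53411292e+00, -2.72625411e+01,
       -5.42796648e-02,  1.70714816e-02,  1.39487447e-04]), 'tool_pos': array([0.29326705, 0.60730882, 0.22172221]), 'orientation': array([-3.13984129e+00,  1.83242328e-04,  2.69180048e+00]), 'contact_force': array([-0.44408204, -0.84441409, -1.87610127]), 'torque': array([0.02152652, 0.01760779, 0.03702945]), 'finger_gap': 1.0013125480873588}
[[ 0.60527653 -0.79591177  0.01283648]
 [-0.61458561 -0.4775082  -0.62790958]
 [ 0.50589015  0.37216982 -0.77818043]] [-0.52580861  0.25883435  1.06159504] 439.9506619244807 276.6102968429699 203.9945218751169
[[-0.01549148 -0.99982646 -0.01034735]
 [-0.98279219  0.01713095 -0.18391859]
 [ 0.18406393  0.00732012 -0.98288701]] [-0.22134326  0.54279374  1.54140515] 520.0170765891841 280.98414484682354 215.03219784676463
```

View pics/s1.png

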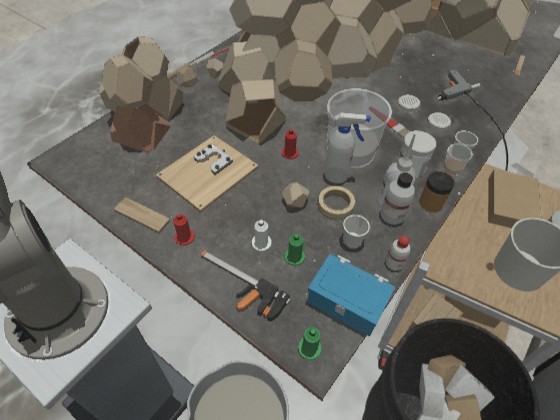

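View pics/t1.png

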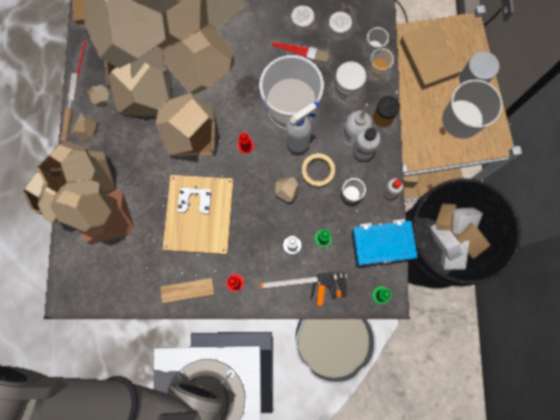

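The white barrel is at scene (262,235) and top (292,244). The stand is at top (198,214), with the slot opening towards the robot. Next I'll measure both and zoom in on the plate.

Run:
```python
from h import *
a=dict(np.load('pics/s1.npz'));b=dict(np.load('pics/t1.npz'))
# two-view triangulation helper: nozzle tip
def tri(p,q):
    A=[];B=[]
    for c,(u,v) in((a,p),(b,q)):
        d=c['R'].T@np.array([(u-c['cx'])/c['fx'],(v-c['cy'])/c['fy'],1]);d/=np.linalg.norm(d);o=-c['R'].T@c['t'];P=np.eye(3)-np.outer(d,d);A.append(P);B.append(P@o)
    return np.linalg.lstsq(np.vstack(A),np.hstack(B),rcond=None)[0]
print('nozzle',tri((261,223),(292,241)))
# barrel points from depth
for c,(u,v),s in((b,(292,244),14),(a,(262,235),20)):
    vv,uu=np.mgrid[v-s:v+s,u-s:u+s]; P=np.array([pt(c,x,y,c['z_map'][y,x]) for x,y in zip(uu.ravel(),vv.ravel()) if c['z_map'][y,x]>0])
    for lo,hi in((.03,.075),(.075,.11),(.004,.012)):
        m=P[(P[:,2]>lo)&(P[:,2]<hi)]; print(lo,len(m),m.min(0) if len(m) else '',m.max(0) if len(m) else '')
# board: points with z~0.012
hs=[]
c=b
vv,uu=np.mgrid[165:265,150:245];P=np.array([pt(c,x,y,c['z_map'][y,x]) for x,y in zip(uu.ravel(),vv.ravel()) if c['z_map'][y,x]>0])
print(np.percentile(P[:,2],[5,25,50,75,95]))
hsv=cv2.cvtColor(c['pixels'],cv2.COLOR_BGR2HSV)
m=((hsv[...,1]>70)&(hsv[...,2]>120)).astype('uint8'); m[:165]=0;m[265:]=0;m[:,:150]=0;m[:,245:]=0
m=cv2.morphologyEx(m,cv2.MORPH_CLOSE,np.ones((5,5)))
k=max(cv2.findContours(m,0,2)[0],key=cv2.contourArea)
Q=np.array([onplane(c,x+0.,y+0.,.012)[:2] for x,y in k[:,0]],'float32')
print('board',cv2.minAreaRect(Q))
w=cv2.resize(b['pixels'][160:270,150:320],None,fx=4.5,fy=4.5,interpolation=2); cv2.imwrite('pics/c1.png',w)
```

```text
nozzle [ 0.45378224 -0.26260107  0.09009745]
0.03 27 [ 0.43347636 -0.27708492  0.03330245] [ 0.46732384 -0.24398362  0.07466439]
0.075 104 [ 0.43341246 -0.27693096  0.0752749 ] [ 0.46680659 -0.24405197  0.10105227]
0.004 115 [ 0.41396764 -0.30406241  0.00400837] [ 0.49971003 -0.21878645  0.01149317]
0.03 133 [ 0.43491918 -0.28055067  0.03080038] [ 0.46071061 -0.24755104  0.0748042 ]
0.075 133 [ 0.43454334 -0.27978671  0.07533839] [ 0.4704856  -0.24551426  0.10200061]
0.004 229 [ 0.40464202 -0.32485706  0.00401047] [ 0.55346692 -0.16741307  0.0119682 ]
[-0.00526647 -0.00025425  0.00586868  0.01223164  0.02235031]
board ((0.5551347136497498, 0.0308014377951622), (0.20592354238033295, 0.24474510550498962), 85.44120788574219)
```

View pics/c1.png

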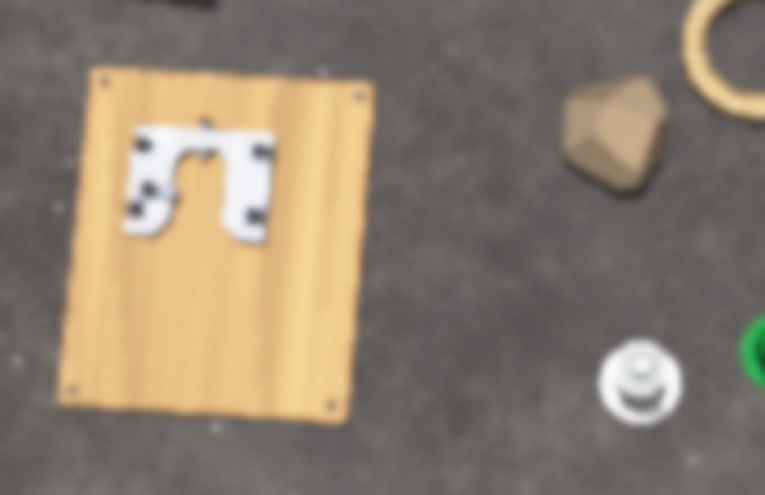

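```bash
cat >> h.py <<'E'
def delta(x,y,z):
    s=r.sense();p=s['tool_pos'];w=s['orientation'][2];d=np.array([x,y,z])-p
    R=cv2.Rodrigues(np.array([0,0,w]))[0]@np.diag([1,-1,-1])
    print('t %.2f'%s['time'],'p',p.round(4),'rpy',s['orientation'].round(3),'gap %.3f'%s['finger_gap'],'F',s['contact_force'].round(1),'tool delta',(R.T@d).round(4))
YS=-0.0796
def st2w(x,y,o=(0.5551,0.0308)):
    c,s=np.cos(YS),np.sin(YS); return np.array([o[0]+c*x-s*y,o[1]+s*x+c*y])
E
python3 - <<'E'
from h import *
for f in('t1','s1'):
    c=dict(np.load(f'pics/{f}.npz')); v,u=np.mgrid[0:420:2,0:560:2]; z=c['z_map'][::2,::2]
    P=np.stack([(u-c['cx'])/c['fx']*z,(v-c['cy'])/c['fy']*z,z],-1)[z>0]; P=(P-c['t'])@c['R']
    for y in np.arange(-.5,.7,.1):
        print('%.1f'%y,[ '%.2f'%m.max() if len(m:=P[(abs(P[:,1]-y-.05)<.05)&(abs(P[:,0]-x-.05)<.05)][:,2]) else '-' for x in(.2,.3,.4,.5,.6,.7)])
E
python3 -m jog '{"jaw":[0,0,0,0,0],"linear":[[0,0,-0.016],[0,0,-0.016],[0,0,-0.016],[0,0,-0.016],[0,0,-0.016]],"twist":[0.12,0.12,0.12,0.12,0.12]}' 20
```

```text
-0.5 ['0.03', '0.08', '0.08', '0.08', '0.07', '0.24']
-0.4 ['0.03', '0.03', '0.10', '0.01', '0.03', '0.24']
-0.3 ['0.01', '0.02', '0.10', '0.06', '0.07', '0.24']
-0.2 ['0.01', '0.07', '0.01', '0.01', '0.01', '0.09']
-0.1 ['0.01', '0.10', '0.02', '0.03', '0.03', '0.09']
-0.0 ['0.02', '0.02', '0.02', '0.05', '0.04', '0.16']
0.1 ['0.02', '0.02', '0.02', '0.02', '0.02', '0.14']
0.2 ['0.01', '0.01', '0.23', '0.27', '0.21', '0.01']
0.3 ['0.01', '0.01', '0.23', '0.28', '0.27', '0.26']
0.4 ['0.01', '0.01', '0.01', '0.20', '0.26', '0.03']
0.5 ['0.00', '0.00', '-0.00', '0.08', '0.12', '-']
0.6 ['-0.78', '-', '-', '-', '-', '-']
-0.5 ['0.03', '0.08', '0.08', '0.08', '0.07', '0.20']
-0.4 ['0.02', '0.02', '0.10', '0.01', '0.03', '0.24']
-0.3 ['0.01', '0.02', '0.10', '0.05', '0.08', '0.24']
-0.2 ['0.01', '0.08', '0.01', '0.01', '0.01', '0.10']
-0.1 ['0.01', '0.10', '0.02', '0.04', '0.04', '0.09']
-0.0 ['0.02', '0.02', '0.02', '0.04', '0.04', '0.16']
0.1 ['0.02', '0.02', '0.02', '0.02', '0.02', '0.15']
0.2 ['0.01', '0.01', '0.23', '0.27', '0.20', '0.01']
0.3 ['0.01', '0.01', '0.22', '0.27', '0.27', '0.26']
0.4 ['0.01', '0.01', '0.01', '0.14', '0.26', '0.08']
0.5 ['-', '-0.00', '-0.00', '0.05', '-', '-']
0.6 ['-', '-0.78', '-0.78', '-', '-', '-']
time: 0.52
tool_pos: [0.2933, 0.6076, 0.3029]
orientation: [-3.141, 0.001, 2.086]
contact_force: [0.2, -0.1, -0.6]
finger_gap: 1.002
```

```bash
python3 -m jog '{"jaw":[0,0,0,0,0],"linear":[[0,0,-0.014],[0,0,-0.014],[0,0,-0.014],[0,0,-0.014],[0,0,-0.014]],"twist":[0.119,0.119,0.119,0.119,0.119]}'
python3 -m jog '{"jaw":[0,0,0,0,0],"linear":[[-0.025,0.03,0],[-0.025,0.03,0],[-0.025,0.03,0],[-0.025,0.03,0],[-0.025,0.03,0]],"twist":[0,0,0,0,0]}'
python3 -m jog '{"jaw":[0,0,0,0,0],"linear":[[-0.037,0.009,0],[-0.037,0.009,0],[-0.037,0.009,0],[-0.037,0.009,0],[-0.037,0.009,0]],"twist":[0,0,0,0,0]}'
python3 -m jog '{"jaw":[0,0,0,0,0],"linear":[[-0.037,0.006,0],[-0.037,0.006,0],[-0.037,0.006,0],[-0.037,0.006,0],[-0.037,0.006,0]],"twist":[0,0,0,0,0]}'
python3 -c "
from h import *
delta(.45,-.261,.25)"
```

```text
time: 0.93
tool_pos: [0.2932, 0.6076, 0.3728]
orientation: [-3.141, 0.001, 1.491]
contact_force: [-0.1, 0.7, -0.1]
finger_gap: 1.0
time: 1.35
tool_pos: [0.4347, 0.4705, 0.3723]
orientation: [-3.141, 0.001, 1.497]
contact_force: [-0.2, 0.7, 0.0]
finger_gap: 0.999
time: 1.77
tool_pos: [0.4649, 0.2822, 0.3723]
orientation: [-3.141, 0.0, 1.497]
contact_force: [0.2, 0.3, -0.2]
finger_gap: 1.003
time: 2.18
tool_pos: [0.4808, 0.0956, 0.3724]
orientation: [-3.141, -0.0, 1.497]
contact_force: [0.9, -0.0, -0.1]
finger_gap: 1.001
t 2.18 p [0.4808 0.0956 0.3724] rpy [-3.141 -0.     1.497] gap 1.001 F [ 0.9 -0.  -0.1] tool delta [-0.3579 -0.0044  0.1224]
```

```bash
python3 -m jog '{"jaw":[0,0,0,0,0],"linear":[[-0.02,0,0],[-0.02,0,0],[-0.02,0,0],[0,0,0],[0,0,0]],"twist":[0,0,0,0,0]}'
python3 -c "
from h import *
c=cap('wrist','w1');print(-c['R'].T@c['t'],c['R'],c['fx'])"
```

```text
time: 2.6
tool_pos: [0.4766, 0.0371, 0.3726]
orientation: [-3.141, -0.001, 1.495]
contact_force: [-0.3, 0.1, -0.6]
finger_gap: 0.999
[0.48229495 0.10835234 0.53479621] [[ 9.97122507e-01 -7.58070224e-02  4.66368650e-05]
 [-7.30300616e-02 -9.60430591e-01  2.68774422e-01]
 [-2.03301972e-02 -2.68004432e-01 -9.63203150e-01]] 322.1922586598254
```

View pics/w1.png

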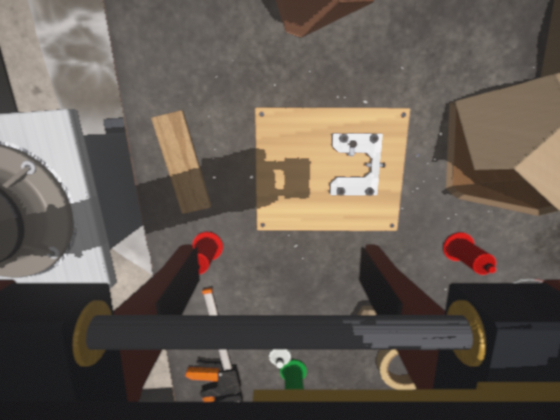

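The wrist view shows the board corners at about (255,109), (410,109), (397,230) and (257,230). The plate spans about (330–383, 133–195) and its mouth faces left. I'll compute both in stand coordinates.

Run:
```python
from h import *
c=dict(np.load('pics/w1.npz')); im=c['pixels']
hsv=cv2.cvtColor(im,cv2.COLOR_BGR2HSV)
m=((hsv[...,1]>60)|(hsv[...,2]>200)).astype('uint8'); roi=np.zeros_like(m);roi[100:240,245:420]=1
m=cv2.morphologyEx(m*roi,cv2.MORPH_CLOSE,np.ones((9,9)));m=cv2.morphologyEx(m,cv2.MORPH_OPEN,np.ones((7,7)))
k=max(cv2.findContours(m,0,2)[0],key=cv2.contourArea)
Q=np.array([onplane(c,x,y,.012)[:2] for x,y in k[:,0]],'float32'); R=cv2.minAreaRect(Q);print('board',R)
o=np.array(R[0]); 
# rectify plate top plane (z=.02+.008=.028) in stand frame, 0.25mm/px -> x -0.02..0.12, y -.07...07
ya=np.deg2rad(R[2]-90 if R[2]>45 else R[2]); print('yaw',ya)
def rect(h,x0=-.02,x1=.12,y0=-.08,y1=.08,s=.00025):
    X,Y=np.meshgrid(np.arange(x0,x1,s),np.arange(y1,y0,-s)); co,si=np.cos(ya),np.sin(ya)
    W=np.stack([o[0]+co*X-si*Y,o[1]+si*X+co*Y,np.full_like(X,h)],-1)@c['R'].T+c['t']
    return cv2.remap(im,(W[...,0]/W[...,2]*c['fx']+c['cx']).astype('f4'),(W[...,1]/W[...,2]*c['fy']+c['cy']).astype('f4'),1)
i=rect(.028); cv2.imwrite('pics/r1.png',i)
g=cv2.cvtColor(i,cv2.COLOR_BGR2HSV); w=(g[...,1]<50)&(g[...,2]>130)
w=cv2.morphologyEx(w.astype('uint8'),cv2.MORPH_CLOSE,np.ones((9,9)))
for x in np.arange(0,.1,.006):
    col=w[:,int((x+.02)/.00025)]; e=np.flatnonzero(np.diff(col.astype(int))); print('%.3f'%x,(.08-e*.00025).round(4))
```

```text
board ((0.5579878687858582, 0.026287779211997986), (0.20174278318881989, 0.2428033947944641), 85.56768798828125)
yaw -0.07735843808018568
0.000 [ 0.0618  0.0438 -0.014  -0.0318]
0.006 [ 0.0628  0.0372 -0.0075 -0.0342]
0.012 [ 0.062   0.0572  0.0528  0.0335 -0.0043 -0.024  -0.03   -0.0328]
0.018 [ 0.0615  0.0608  0.0503  0.0332 -0.0043 -0.0223 -0.033  -0.0332]
0.024 [ 0.0628  0.0315 -0.0048 -0.034 ]
0.030 [ 0.0628  0.051   0.0415  0.028  -0.0045 -0.0342]
0.036 [ 0.0628  0.049   0.0438  0.0328 -0.0043 -0.0342]
0.042 [ 0.0628  0.0332 -0.0043 -0.0342]
0.048 [ 0.0628  0.0332 -0.0045 -0.0342]
0.054 [ 0.0628  0.0312 -0.0023 -0.0342]
0.060 [ 0.0618  0.0595  0.051   0.0258  0.0183  0.0107  0.0033 -0.0233 -0.0325
 -0.033 ]
0.066 [ 0.0618  0.06    0.0503 -0.0233 -0.033  -0.0332]
0.072 [ 0.0625 -0.034 ]
0.078 [0.0173 0.0115]
0.084 []
0.090 []
0.096 []
```

View pics/r1.png

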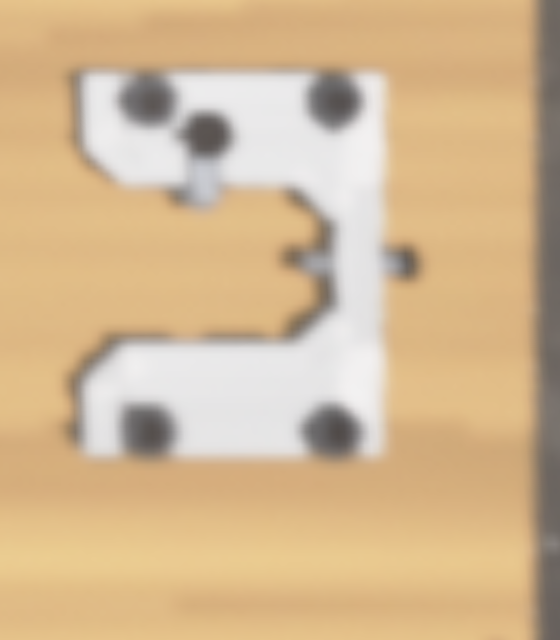

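The plate offset is about −15 mm in x and +14.4 mm in y, so true home is near world (0.6045, 0.037). Next I go above the barrel.

```bash
python3 -m jog '{"jaw":[0,0,0,0,0],"linear":[[-0.032,0,0],[-0.032,0,0],[-0.032,0,0],[-0.032,0,0],[-0.032,0,0.01]],"twist":[0,0,0,0,0]}'
python3 -m jog '{"jaw":[0,0,0,0,0],"linear":[[-0.032,-0.001,0.03],[-0.032,-0.001,0.035],[-0.032,-0.001,0.035],[-0.032,0,0.035],[-0.011,0,0.025]],"twist":[0,0,0,0,0]}'
python3 -m jog '{"jaw":[0,0,0,0,0],"linear":[[0,0,0.015],[0,0,0],[0,0,0],[0,0,0],[0,0,0]],"twist":[0,0,0,0,0]}'
python3 -c "
from h import *
delta(.451,-.261,.045)
c=cap('wrist','w2')
X=np.array([[.451,-.261,.098],[.451,-.261,.0]])@c['R'].T+c['t'];print(X[:,:2]/X[:,2:]*c['fx']+[c['cx'],c['cy']])"
```

```text
time: 3.07
tool_pos: [0.4662, -0.1217, 0.3639]
orientation: [3.139, -0.001, 1.5]
contact_force: [0.2, -0.5, -0.0]
finger_gap: 0.996
time: 3.48
tool_pos: [0.4524, -0.249, 0.2148]
orientation: [-3.14, 0.002, 1.496]
contact_force: [0.8, 0.4, 0.0]
finger_gap: 0.996
time: 3.9
tool_pos: [0.4544, -0.2463, 0.2031]
orientation: [3.139, -0.0, 1.499]
contact_force: [-0.5, -0.8, -0.6]
finger_gap: 1.0
t 3.90 p [ 0.4544 -0.2463  0.2031] rpy [ 3.139 -0.     1.499] gap 1.000 F [-0.5 -0.8 -0.6] tool delta [-0.0149 -0.0023  0.1581]
[[275.57227141 226.41077607]
 [276.18260587 200.48599142]]
```

View pics/w2.png

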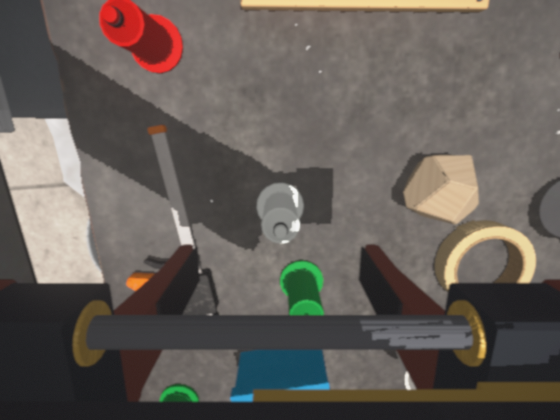

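The nozzle is at (280,229) and the foot centre at (279,204), so the barrel is about 3 mm off my estimate, near (0.4545, −0.2635). Correcting, then descending to grip.

```bash
python3 -m jog '{"jaw":[0,0,0,0,0],"linear":[[-0.009,0.001,0.02],[-0.008,0,0.028],[0,0,0.028],[0,0,0.028],[0,0,0.025]],"twist":[0,0,0,0,0]}'
python3 -m jog '{"jaw":[0,0,0.3,0.7,0.7],"linear":[[0,0,0.018],[0,0,0.011],[0,0,0],[0,0,0],[0,0,0]],"twist":[0,0,0,0,0]}' 15
python3 -m jog '{"jaw":[0.8,0.8,0.8,0.8,0.8],"linear":[[0,0,0],[0,0,0],[0,0,0],[0,0,0],[0,0,0]],"twist":[0,0,0,0,0]}' 15
python3 -c "
from h import *
delta(.4545,-.2635,.045)"
```

```text
time: 4.37
tool_pos: [0.4537, -0.2636, 0.0724]
orientation: [3.14, -0.0, 1.498]
contact_force: [0.3, 0.3, 0.8]
finger_gap: 1.004
time: 4.78
tool_pos: [0.4538, -0.2644, 0.0453]
orientation: [3.139, 0.001, 1.497]
contact_force: [0.3, -0.4, 0.4]
finger_gap: 0.811
time: 5.2
tool_pos: [0.453, -0.264, 0.0442]
orientation: [3.141, 0.0, 1.497]
contact_force: [1.0, -0.6, 0.2]
finger_gap: 0.433
t 5.20 p [ 0.453  -0.264   0.0442] rpy [3.141 0.    1.497] gap 0.433 F [ 1.  -0.6  0.2] tool delta [ 0.0006  0.0015 -0.0008]
```

```bash
python3 -m jog '{"jaw":[0.8,0.8,0.8,0.8,0.8],"linear":[[0,0,0],[0,0,0],[0,0,-0.01],[0,0,-0.02],[0,0,-0.025]],"twist":[0,0,0,0,0]}' 25
python3 -m jog '{"jaw":[0.8,0.8,0.8,0.8,0.8],"linear":[[0,0,-0.025],[0.015,0.001,0],[0.025,0.002,0],[0.03,0.002,0],[0.03,0.003,0]],"twist":[0,0,0,0,0]}'
python3 -m jog '{"jaw":[0.8,0.8,0.8,0.8,0.8],"linear":[[0.033,0.003,0],[0.033,0.003,0],[0.033,0.003,0],[0.033,0.002,0],[0.03,0.002,0]],"twist":[0,0,0,0,0]}'
python3 -m jog '{"jaw":[0.8,0.8,0.8,0.8,0.8],"linear":[[0.025,0.001,0],[0.015,0.001,0],[0.009,0,0.01],[0,0,0.02],[0,0,0.015]],"twist":[0,0,0,0,0]}'
python3 -m jog '{"jaw":[0.8,0.8,0.8,0.8,0.8],"linear":[[0,0,0.009],[0,0,0],[0,0,0],[0,0,0],[0,0,0]],"twist":[0,0,0,0,0]}'
python3 -c "
from h import *
delta(.4993,.0453,.056)
cap('wrist','w3')"
```

```text
time: 5.62
tool_pos: [0.4511, -0.2635, 0.0987]
orientation: [-3.138, -0.001, 1.496]
contact_force: [-0.1, 0.3, -2.1]
finger_gap: 0.409
time: 6.03
tool_pos: [0.4675, -0.1642, 0.1244]
orientation: [-3.141, -0.0, 1.495]
contact_force: [0.1, 0.7, -2.1]
finger_gap: 0.407
time: 6.45
tool_pos: [0.4927, -0.0023, 0.1243]
orientation: [-3.141, -0.0, 1.497]
contact_force: [0.2, -0.2, -1.2]
finger_gap: 0.406
time: 6.87
tool_pos: [0.4982, 0.0448, 0.0778]
orientation: [-3.141, 0.0, 1.498]
contact_force: [-1.3, 0.1, -2.6]
finger_gap: 0.408
time: 7.28
tool_pos: [0.4993, 0.0441, 0.0707]
orientation: [3.14, -0.0, 1.496]
contact_force: [-0.0, -0.6, -1.1]
finger_gap: 0.408
t 7.28 p [0.4993 0.0441 0.0707] rpy [ 3.14  -0.     1.496] gap 0.408 F [-0.  -0.6 -1.1] tool delta [ 0.0012 -0.0001  0.0147]
```

View pics/w3.png

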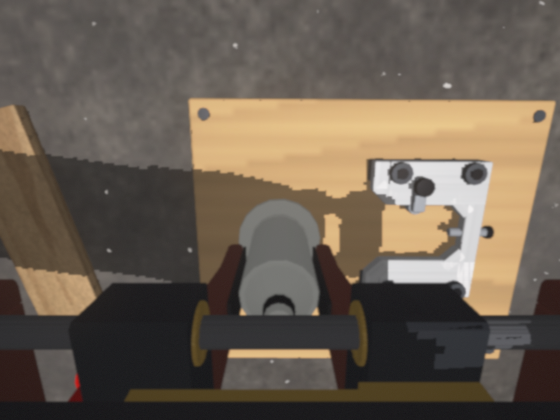

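The held barrel's foot spans columns 240–320 with its top edge at row 199. The slot edges run at about rows 205 and 262, and the plate front is at column 372. Now the relative geometry.

Run:
```python
from h import *
c=dict(np.load('pics/w3.npz')); co,si=np.cos(-.0774),np.sin(-.0774)
def S(u,v,h):
    p=onplane(c,u,v,h)[:2]-[.558,.0263]; return (p@np.array([[co,-si],[si,co]])).round(4)
print('tcp',(np.array([.4993,.0441])-[.558,.0263])@np.array([[co,-si],[si,co]]))
print('flange L,R,top',S(240,238,.0325),S(320,238,.0325),S(279,199,.0325))
print('board',S(190,99,.012),S(552,99,.012))
X0,X1,Y0,Y1,s=-.02,.09,-.06,.08,.0002
X,Y=np.meshgrid(np.arange(X0,X1,s),np.arange(Y1,Y0,-s))
W=np.stack([.558+co*X-si*Y,.0263+si*X+co*Y,np.full_like(X,.028)],-1)@c['R'].T+c['t']
i=cv2.remap(c['pixels'],(W[...,0]/W[...,2]*c['fx']+c['cx']).astype('f4'),(W[...,1]/W[...,2]*c['fy']+c['cy']).astype('f4'),1)
cv2.imwrite('pics/r3.png',i)
```

```text
tcp [-0.0599006   0.01320786]
flange L,R,top [-0.0852  0.012 ] [-0.0324  0.0121] [-0.0596  0.0384]
board [-0.1173  0.0999] [0.1173 0.1006]
```

View pics/r3.png

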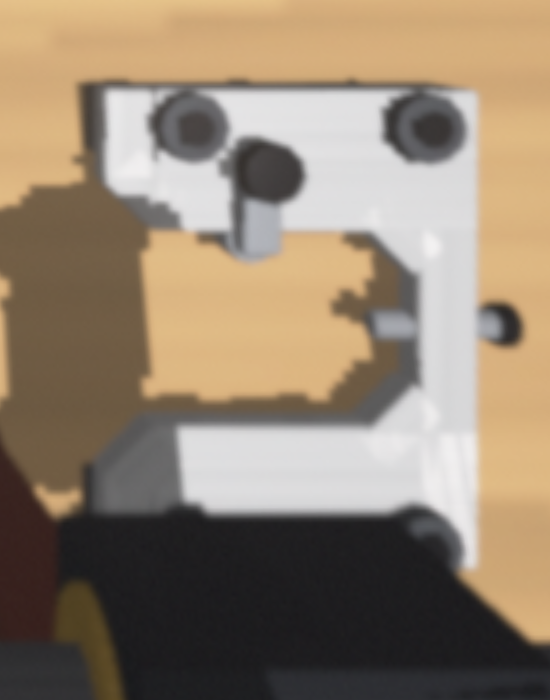

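```bash
python3 -m jog '{"jaw":[0.8,0.8,0.8,0.8,0.8],"linear":[[0.0025,0,0.006],[0,0,0.004],[0,0,0.002],[0,0,0],[0,0,0]],"twist":[0,0,0,0,0]}'
python3 -m jog '{"jaw":[0.8,0.8,0.8,0.8,0.8],"linear":[[0,0,0.001],[0,0,0],[0,0,0.001],[0,0,0],[0,0,0]],"twist":[0,0,0,0,0]}'
python3 -c "
from h import *
delta(.4993,.0453,.056)"
```

```text
time: 7.75
tool_pos: [0.4987, 0.0469, 0.0577]
orientation: [-3.141, 0.0, 1.497]
contact_force: [-0.0, -0.2, -0.3]
finger_gap: 0.408
time: 8.17
tool_pos: [0.4991, 0.0469, 0.0561]
orientation: [3.141, -0.0, 1.497]
contact_force: [-0.6, 0.2, 1.9]
finger_gap: 0.403
t 8.17 p [0.4991 0.0469 0.0561] rpy [ 3.141 -0.     1.497] gap 0.403 F [-0.6  0.2  1.9] tool delta [-0.0015  0.0004  0.0001]
```

```bash
python3 -m jog '{"jaw":[0.5,0.5,0.5,0.5,0.5],"linear":[[0,0,0],[0,0,0],[0,0,0],[0,0,0],[0,0,0]],"twist":[0,0,0,0,0]}'
python3 -m jog '{"jaw":[0.8,0.8,0.8,0.8,0.8],"linear":[[0,0,0],[0,0,0],[0,0,0],[0,0,0],[0,0,0]],"twist":[0,0,0,0,0]}' 25
python3 -m jog '{"jaw":[0.8,0.8,0.8,0.8,0.8],"linear":[[0,0,-0.0005],[0,0.005,0],[0,0.008,0],[0,0.008,0],[0,0.006,0]],"twist":[0,0,0,0,0]}'
python3 -m jog '{"jaw":[0.8,0.8,0.8,0.8,0.8],"linear":[[0,0.004,0],[0,0.003,0],[0,0.003,0],[0,0.002,0],[0,0,0]],"twist":[0,0,0,0,0]}'
python3 -c "
from h import *
cap('wrist','w4');delta(.5,.0,.056)"
```

```text
time: 8.58
tool_pos: [0.4989, 0.0469, 0.0559]
orientation: [3.142, 0.0, 1.497]
contact_force: [0.1, 0.6, 0.1]
finger_gap: 0.499
time: 9.0
tool_pos: [0.4989, 0.047, 0.0559]
orientation: [3.142, -0.0, 1.497]
contact_force: [-0.3, -0.4, -1.4]
finger_gap: 0.407
time: 9.42
tool_pos: [0.5274, 0.0449, 0.0565]
orientation: [3.141, 0.0, 1.497]
contact_force: [-0.5, -0.3, -1.6]
finger_gap: 0.406
time: 9.83
tool_pos: [0.5381, 0.044, 0.0564]
orientation: [3.141, 0.0, 1.497]
contact_force: [-0.6, -0.1, -1.8]
finger_gap: 0.403
t 9.88 p [0.5378 0.044  0.0564] rpy [-3.142  0.     1.497] gap 0.406 F [ 0.4  0.4 -1.3] tool delta [-0.0467 -0.0344  0.0004]
```

View pics/w4.png

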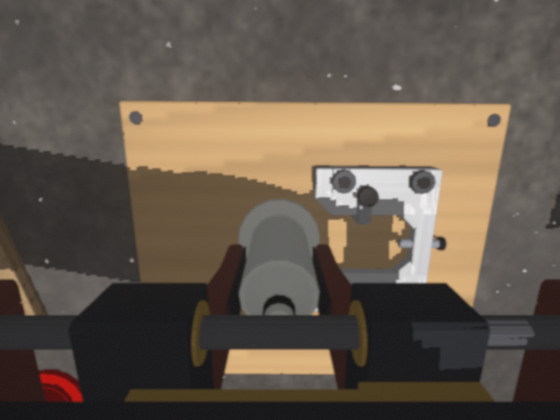

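The foot is just at the plate front (columns 316–320), and the barrel is upright with no contact force. I'll continue in small steps.

```bash
python3 -m jog '{"jaw":[0.8,0.8,0.8,0.8,0.8],"linear":[[0,0.002,0],[0,0.002,0],[0,0.002,0],[0,0.002,0],[0,0,0]],"twist":[0,0,0,0,0]}'
python3 -m jog '{"jaw":[0.8,0.8,0.8,0.8,0.8],"linear":[[0,0.002,0],[0,0.002,0],[0,0.002,0],[0,0,0],[0,0,0]],"twist":[0,0,0,0,0]}'
```

```text
time: 10.3
tool_pos: [0.5462, 0.0435, 0.0565]
orientation: [3.141, -0.0, 1.497]
contact_force: [-0.9, 1.6, -1.1]
finger_gap: 0.409
time: 10.72
tool_pos: [0.5518, 0.043, 0.0564]
orientation: [3.142, 0.0, 1.497]
contact_force: [0.2, -0.7, -1.1]
finger_gap: 0.406
```

```bash
python3 -m jog '{"jaw":[0.8,0.8,0.8,0.8,0.8],"linear":[[0,0.002,0],[0,0.002,0],[0,0.001,0],[0,0,0],[0,0,0]],"twist":[0,0,0,0,0]}'
python3 -m jog '{"jaw":[0.8,0.8,0.8,0.8,0.8],"linear":[[0,0.002,0],[0,0.002,0],[0,0.001,0],[0,0,0],[0,0,0]],"twist":[0,0,0,0,0]}'
python3 -c "
from h import *
delta(.6045,.037,.056)"
```

```text
time: 11.13
tool_pos: [0.5567, 0.0426, 0.0564]
orientation: [3.142, -0.0, 1.497]
contact_force: [0.3, -0.1, -1.2]
finger_gap: 0.406
time: 11.55
tool_pos: [0.5617, 0.0422, 0.0564]
orientation: [-3.142, 0.0, 1.497]
contact_force: [-0.2, -0.4, -1.7]
finger_gap: 0.405
t 11.55 p [0.5617 0.0422 0.0564] rpy [-3.142  0.     1.497] gap 0.405 F [-0.2 -0.4 -1.7] tool delta [-0.002   0.043   0.0004]
```

```bash
python3 -m jog '{"jaw":[0.8,0.8,0.8,0.8,0.8],"linear":[[0,0.002,0],[0,0.002,0],[0,0.001,0],[0,0,0],[0,0,0]],"twist":[0,0,0,0,0]}'
python3 -m jog '{"jaw":[0.8,0.8,0.8,0.8,0.8],"linear":[[0,0.002,0],[0,0.002,0],[0,0.001,0],[0,0,0],[0,0,0]],"twist":[0,0,0,0,0]}'
```

```text
time: 11.97
tool_pos: [0.5667, 0.0419, 0.0564]
orientation: [-3.142, 0.0, 1.497]
contact_force: [0.2, -0.6, -1.4]
finger_gap: 0.407
time: 12.38
tool_pos: [0.5717, 0.0415, 0.0564]
orientation: [-3.142, -0.0, 1.497]
contact_force: [0.1, 0.7, -2.1]
finger_gap: 0.406
```

```bash
python3 -m jog '{"jaw":[0.8,0.8,0.8,0.8,0.8],"linear":[[0,0.002,0],[0,0.002,0],[0,0.001,0],[0,0,0],[0,0,0]],"twist":[0,0,0,0,0]}'
python3 -m jog '{"jaw":[0.8,0.8,0.8,0.8,0.8],"linear":[[0,0.002,0],[0,0.002,0],[0,0.001,0],[0,0,0],[0,0,0]],"twist":[0,0,0,0,0]}'
```

```text
time: 12.8
tool_pos: [0.5763, 0.0407, 0.0562]
orientation: [-3.141, 0.001, 1.496]
contact_force: [-1.3, -1.3, -1.9]
finger_gap: 0.41
time: 13.22
tool_pos: [0.5816, 0.0402, 0.0563]
orientation: [-3.142, 0.001, 1.496]
contact_force: [-2.0, -3.1, -2.3]
finger_gap: 0.403
```

Keeper contact is showing at about −3 N in y. Continuing.

```bash
python3 -m jog '{"jaw":[0.8,0.8,0.8,0.8,0.8],"linear":[[0,0.002,0],[0,0.002,0],[0,0.001,0],[0,0,0],[0,0,0]],"twist":[0,0,0,0,0]}'
python3 -m jog '{"jaw":[0.8,0.8,0.8,0.8,0.8],"linear":[[0,0.002,0],[0,0.002,0],[0,0.001,0],[0,0,0],[0,0,0]],"twist":[0,0,0,0,0]}'
python3 -m jog '{"jaw":[0.8,0.8,0.8,0.8,0.8],"linear":[[0,0.002,0],[0,0.002,0],[0,0.001,0],[0,0,0],[0,0,0]],"twist":[0,0,0,0,0]}'
```

```text
time: 13.63
tool_pos: [0.5874, 0.0401, 0.0566]
orientation: [3.14, 0.0, 1.497]
contact_force: [-0.9, -4.8, -2.4]
finger_gap: 0.404
time: 14.05
tool_pos: [0.5924, 0.04, 0.0567]
orientation: [3.14, 0.0, 1.497]
contact_force: [0.4, -4.3, -2.4]
finger_gap: 0.405
time: 14.47
tool_pos: [0.5972, 0.0398, 0.0566]
orientation: [3.14, -0.0, 1.497]
contact_force: [0.9, -4.3, -2.0]
finger_gap: 0.408
```

```bash
python3 -m jog '{"jaw":[0.8,0.8,0.8,0.8,0.8],"linear":[[0,0.001,0],[0,0.001,0],[0,0.001,0],[0,0,0],[0,0,0]],"twist":[0,0,0,0,0]}'
python3 -m jog '{"jaw":[0.8,0.8,0.8,0.8,0.8],"linear":[[0,0.001,0],[0,0.001,0],[0,0,0],[0,0,0],[0,0,0]],"twist":[0,0,0,0,0]}'
python3 -m jog '{"jaw":[0.8,0.8,0.8,0.8,0.8],"linear":[[0,0.001,0],[0,0.001,0],[0,0,0],[0,0,0],[0,0,0]],"twist":[0,0,0,0,0]}'
```

```text
time: 14.88
tool_pos: [0.5997, 0.0396, 0.0564]
orientation: [3.141, -0.0, 1.497]
contact_force: [1.3, -3.8, -2.4]
finger_gap: 0.408
time: 15.3
tool_pos: [0.6018, 0.0395, 0.0565]
orientation: [3.141, -0.0, 1.497]
contact_force: [1.1, -1.5, -1.7]
finger_gap: 0.406
time: 15.72
tool_pos: [0.6036, 0.0396, 0.0564]
orientation: [3.142, -0.0, 1.497]
contact_force: [-0.5, -1.9, -2.3]
finger_gap: 0.404
```

```bash
python3 -m jog '{"jaw":[0.8,0.8,0.8,0.8,0.8],"linear":[[0,0.001,0],[0,0,0],[0,0,0],[0,0,0],[0,0,0]],"twist":[0,0,0,0,0]}'
python3 -m jog '{"jaw":[0.8,0.8,0.8,0.8,0.8],"linear":[[0,0.001,0],[0,0,0],[0,0,0],[0,0,0],[0,0,0]],"twist":[0,0,0,0,0]}'
python3 -c "
from h import *
c=cap('wrist','w5');cap('scene','s5');i=dict(np.load('pics/w5.npz'))['pixels']
cv2.imwrite('pics/w5c.png',cv2.resize(i[140:340,200:400],None,fx=3,fy=3,interpolation=2))"
```

```text
time: 16.13
tool_pos: [0.6044, 0.0396, 0.0563]
orientation: [-3.141, -0.001, 1.497]
contact_force: [-1.5, 0.8, -1.4]
finger_gap: 0.408
time: 16.55
tool_pos: [0.6049, 0.0393, 0.0562]
orientation: [-3.14, -0.0, 1.497]
contact_force: [-3.6, 0.9, -0.4]
finger_gap: 0.408
```

View pics/w5c.png

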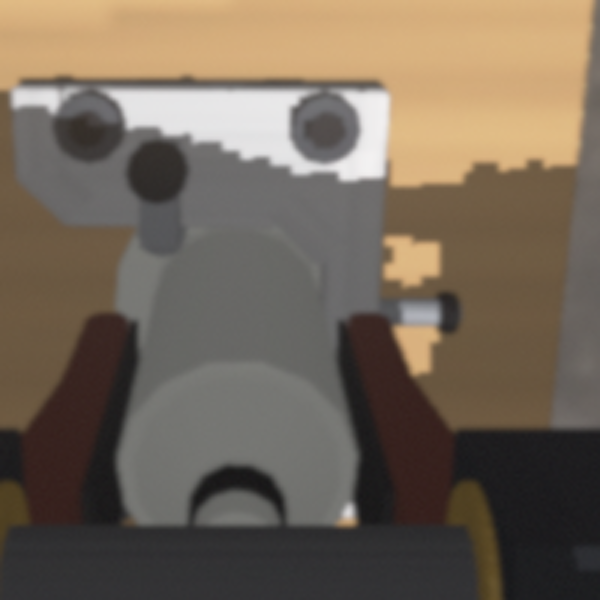

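The keeper pin is out in front of the barrel's rear side (button at crop (157,170), pin down to (160,245)), and the tell-tale sticks out behind the plate, out to (450,312). One last light nudge, then release.

```bash
python3 -m jog '{"jaw":[0.8,0.8,0.8,0.8,0.8],"linear":[[0,0.0008,0],[0,0,0],[0,0,0],[0,0,0],[0,0,0]],"twist":[0,0,0,0,0]}'
python3 -m jog '{"jaw":[0.5,0.5,0.5,0.5,0.5],"linear":[[0,0,0],[0,0,0],[0,0,0],[0,0,0],[0,0,0]],"twist":[0,0,0,0,0]}'
python3 -m jog '{"jaw":[0.3,0.2,0.2,0.2,0.2],"linear":[[0,0,0],[0,0,0],[0,0,0],[0,0,-0.01],[0,0,-0.02]],"twist":[0,0,0,0,0]}'
python3 -m jog '{"jaw":[0.2,0.2,0.2,0.2,0.2],"linear":[[0,0,-0.03],[0,0,-0.03],[0,0,-0.03],[-0.01,0,-0.02],[0,0,0]],"twist":[0,0,0,0,0]}'
python3 -m jog '{"jaw":[0.2,0.2,0.2,0.2,0.2],"linear":[[-0.02,-0.02,-0.01],[-0.02,-0.02,0],[-0.02,-0.02,0],[0,0,0],[0,0,0]],"twist":[0,0,0,0,0]}'
python3 -c "
from h import *
c=cap('wrist','w6');i=c['pixels']
X=c['R']@[.6045,.038,.03]+c['t'];u,v=(X[:2]/X[2]*c['fx']+[c['cx'],c['cy']]).astype(int);print(u,v)
a=max(v-90,0);b=max(u-120,0);j=i[a:a+180,b:b+240]
cv2.imwrite('pics/w6c.png',cv2.resize(j,None,fx=3,fy=3,interpolation=2))"
```

```text
time: 17.07
tool_pos: [0.605, 0.0392, 0.0561]
orientation: [-3.139, -0.0, 1.497]
contact_force: [-6.7, 0.8, 1.0]
finger_gap: 0.404
time: 17.48
tool_pos: [0.6072, 0.0387, 0.0568]
orientation: [3.14, 0.0, 1.497]
contact_force: [0.2, -0.1, 0.4]
finger_gap: 0.497
time: 17.9
tool_pos: [0.6048, 0.039, 0.0854]
orientation: [-3.138, 0.001, 1.497]
contact_force: [-0.3, 0.4, 0.4]
finger_gap: 0.791
time: 18.32
tool_pos: [0.6082, 0.0266, 0.2019]
orientation: [3.134, -0.001, 1.494]
contact_force: [-0.6, -1.4, 0.4]
finger_gap: 0.796
time: 18.73
tool_pos: [0.5402, -0.0273, 0.2065]
orientation: [-3.141, -0.001, 1.494]
contact_force: [0.9, -0.4, -0.4]
finger_gap: 0.798
336 125
```

View pics/w6c.png

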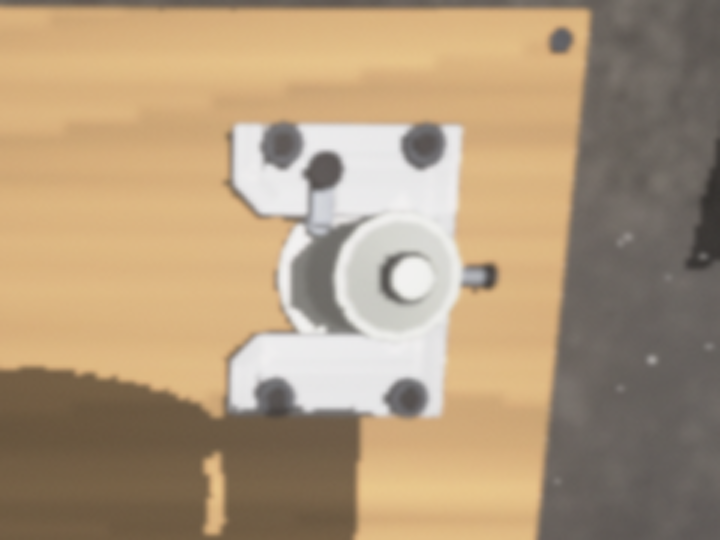

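Run:
```python
from h import *
c=dict(np.load('pics/w6.npz')); co,si=np.cos(-.0774),np.sin(-.0774)
S=lambda u,v,h:((onplane(c,216+u/3,35+v/3,h)[:2]-[.558,.0263])@np.array([[co,-si],[si,co]])).round(4)
print('telltale end',S(497,276,.028),'(was ~.0846) plate back',S(455,240,.028),'front',S(232,170,.028),'keeper tip',S(319,234,.028),'nozzle top',S(411,278,.110))
delta(.5,0,.2)
```

```text
telltale end [0.0916 0.0135] (was ~.0846) plate back [0.0765 0.0252] front [0.001  0.0473] keeper tip [0.0305 0.0271] nozzle top [0.0442 0.0137]
t 18.78 p [ 0.5413 -0.0261  0.2065] rpy [ 3.141e+00 -1.000e-03  1.496e+00] gap 0.799 F [ 0.2  0.6 -0.5] tool delta [ 0.023  -0.0431  0.0065]
```

The tell-tale has moved about 7 mm. The keeper tip is 6–7 mm into the slot behind the barrel, and the gripper is clear. Handing in.

```bash
python3 -c "
from workcell import r
print(r.job_done())"
```

```text
the job is handed in; nothing more can be done
None
```

The white barrel is loaded in the filling stand and released, and I handed the job in at about 19 s of the 64 s limit; no verdict was reported. I stood it on the board in front of the plate, let go and re-gripped it so it sat upright. Then I slid it into the slot past the keeper, against the end wall.

- **Position:** in the last wrist picture the barrel axis is at about 44 mm along x in stand coordinates. I had estimated home at 45–46 mm, within the roughly 2 mm calibration.
- **Keeper and tell-tale:** the keeper tip stands 6–7 mm into the slot behind the barrel. The tell-tale has moved back about 7 mm, where 4 mm or more was needed.
- **Forces:** the highest wrist force seen at the end of any move call was about 7 N, in the last nudge against the end wall. I did not read forces within the calls.
- **Other objects:** the gripper is open and clear of everything. I kept the path away from the bystanders and saw no unexpected contact force, but I took no final picture of them.
- **Disagreement:** the top and wrist cameras placed the board about 4–5 mm apart. I worked from the wrist view, and the plate position it gave held up when the barrel entered the slot with almost no force.

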